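# Clamp the blood-tube rack on the rocker

### The arm

A 7-joint arm with a two-finger parallel gripper is mounted at the origin on the work surface. World frame = base frame: x ahead of the robot, y to its left, z up, the work surface at z = 0. Lengths are in m, angles in degrees, forces in N, time in s.
With the tool pointing down it reaches from about 0.425 to 0.825 m from the base axis. Payload 3.6 kg.
Tool frame: the origin (TCP) lies between the finger pads; the fingertips stand 22 mm ahead of it and the grasp point (between the pads) lies 3 mm ahead of it (tcp_to_tips is the distance from the TCP to the fingertips, in m); z points along the fingers, y is the line along which they close (so a half turn about z gives the same grasp; the last joint's range is limited). The gripper opens to 93 mm and grips with 3 to 60 N. Pads are 15 mm wide; open, the fingers measure 128 mm over their backs; the gripper's body (75 mm by 188 mm) begins 65 mm behind the grasp point.
Start: joints at [-72.221, 35.231, -0.722, 81.555, 0.464, 63.22, -2.315], TCP at [0.215, 0.613, 0.206] pointing down, gripper open.
Joint ranges: [-178.69, 178.69], [-17.37, 117.87], [-77.05, 75.6], [15.02, 138.74], [-78.02, 258.01], [0.78, 113.62], [-162.83, 162.83]. Speed limits (degrees/s): [159.86, 159.86, 180, 180, 180, 180, 180].

### API

Orientations are given as a 3x3 rotation matrix whose columns are the frame's x, y, z axes.
In Python, from workcell import observe, grab_frame, sign_off, tcp_to_tips gives the robot as it stands.
- The arm moves only by the tool drive_effector, called after "Request:" as a command line: name --argument value ..., lists and objects as JSON in quotes. Schema: {"type":"object","properties":{"motion":{"type":"array","items":{"type":"object","properties":{"dx":{"type":"number"},"dy":{"type":"number"},"dz":{"type":"number"},"yaw":{"type":"number"}},"additionalProperties":false},"minItems":1,"maxItems":5},"finger_gap":{"type":"number"},"grip_force":{"type":"number"},"only":{"type":"string"},"quiet":{"type":"boolean"},"lines":{"type":"string"}},"required":["motion"],"additionalProperties":false}. motion is a list of rows, 1 to 5 of them, each an object with the fields dx, dy, dz (the shift in m), yaw (a turn about the tool's z in degrees); a field left out counts as zero; each row shifts and turns the commanded pose from where the row before left it, along the tool's axes as they then stand; what a row does not reach is not made up. A row lasts 1/8 s, in which the tool goes at most 0.0625 m and 10.7 degrees, less where a joint would pass 70% of its speed; a pose out of reach is approached as far as the arm can. finger_gap is the opening from 0.0 (shut) to 1.0 (fully open), set as the call begins (left out keeps the last). The fingers move at their own pace and stop on an object; grip_force is the grip in N (left out, the last holds). Time passes only in rows, so rows that do not move let the fingers close. The tool returns the time, the measured TCP pose, the force, the opening and the grip force at its end. only (a regular expression) keeps the lines of the reply that match it, lines (a string "A,B") keeps lines A to B, and quiet returns only ok. Input that does not fit is refused with a message, and nothing moves.
- observe(): the state, without advancing time (a new reading comes with each control period).
- grab_frame(name): name is "side" or "top"; returns a dict with "image" (480x640x3 uint8, red, green, blue), "fx", "fy", "cx", "cy" (pixels), "k1" (the pictures are not rectified: a ray, as slopes to the right and down, at radius r is drawn at 1 + k1 r^2 times it, then the intrinsics apply), "cam_to_world" (4x4, takes a point from camera to world coordinates). Camera axes: x right, y down, z forward; pixel columns grow to the right and rows downward; lengths in m; the calibration is good to about 2 mm. A picture is of the moment at which its call begins. There is no depth.
- sign_off(): hands the job in; it is judged then, once.
The state is a dict: "t": time; "joints": joint angles; "joint_velocities": joint speeds; "tau": joint torques, N m; "tcp_pos": TCP position; "orientation": TCP orientation; "wrist_force": force on the tool from outside, world axes, zero at the start; "moment": the same for the moment, N m; "finger_gap": opening from 0.0 (shut) to 1.0 (fully open); "finger_force": force on a finger pad.
Only numpy, scipy, OpenCV 4.12 (cv2) and the standard library are available. Lean on these libraries where they do the work, as an engineer would, in place of code of your own. Each camera call takes 0.05 s, during which the arm holds its last target. There are 200 camera calls.

### The job

Clamp the rack of red-capped blood tubes on the tube rocker: with a finger, push the blue hold-down strap round until it lies fully across the rack on its rest, and only then push the red cam lever all the way down. Nothing needs grasping: do not lift or shift the rack, leave the bottle, stamp and carton standing where they are, and finish clear of everything.

Things in the scene. Friction and masses are not known exactly. Their poses are not given: they have to be found in the camera images.
- rocker: White tube rocker, fixed to the table; housing 250 (its x) x 170 (its y) x 45 mm high. Origin: centre of its underside. Its +x runs from the strap's post to the cam lever's post, its z is up. It stands with its x within 0.4 rad of straight away from the robot. Its highest fixed point is the lever's post, 171 mm.
- strap (a joint): Angle of the hold-down strap about its upright post (rad): 0 = lying fully across the rack along the rocker's +x with its end on its rest (a hard stop), positive = swung out to the rocker's +y side; at 1.57 it would point along the rocker's +y. Starts 0.75 to 1.4 and stops at 1.7. It stays where it is left; friction about 0.06 N m plus light damping (under 1 N at the rib).
- strap_pivot (a point): Point on the strap's turning axis (vertical), 144 mm above the table, at (-85, 0) mm in the rocker's frame. The strap is a steel flat 22 mm wide and 6 mm thick, its underside 138 mm above the table, reaching 187 mm from this axis; a hub 20 mm across stands on the axis up to 188 mm.
- strap_rib (a point): Middle of the blue upright rib on the strap, 95 mm from the strap's axis, 168 mm above the table. The rib is 8 mm thick, runs lengthwise from 2 to 130 mm from the axis, and stands from 144 to 184 mm above the table; push on its side. x of this point points outward along the strap, y to the side it opens to (the side to push from).
- lever (a joint): Angle of the cam lever (rad): 0 = upright, 1.5 = all the way down (hard stop, nearly level), pointing to the rocker's -y side. Starts 0.25 to 0.7. It stays where it is left; it needs about 0.18 N m (3.5 N at the pad).
- lever_pin (a point): Pin on which the lever turns, parallel to the rocker's x, 162 mm above the table, at (95, -30) mm in the rocker's frame, on top of the latch post (24 x 14 mm, up to 171 mm).
- lever_pad (a point): Middle of the lever's red pad, 55 mm from the pin along the lever. The pad is 24 mm wide (along the rocker's x), 10 mm thick and 34 mm long, and ends 72 mm from the pin. z of this point points outward along the lever; its y side is the face to push (it faces the rocker's +y when the lever is upright and up when it is down).
- rack: Loose white rack with 20 red-capped tubes, 100 x 80 mm, 85 mm high, standing between 12 mm lips on the rocker's platform; its underside (origin, at the centre) is 45 mm above the table, the caps' tops 130 mm. It must stay there; the strap passes 8 mm above the caps.
- bottle: Loose lilac bottle, 64 mm across, 170 mm high, origin at the centre of its underside. Bystander.
- stamp: Loose office stamp with a yellow grip, 34 x 56 mm, 66 mm high, origin at the centre of its underside. Bystander.
- carton: Loose small white and red carton, 50 x 60 x 85 mm high, origin at the centre of its underside. Bystander.
Mind the look-alikes: they are no part of the job. What is shaped like the rack but grey is not meant.

How it is judged:
By the outcome, as a careful person would: the job done as asked, in the order asked, and still so for the second after the job is handed in, with the robot touching nothing.
It also fails if it takes over 45 s, if anything falls off the work surface, if the arm or the gripper's body presses on something with over 40 N, if the wrist force passes 120 N, or if a joint passes its speed limit or range.

## Working session

There is one attempt and no reset: what is moved stays moved. The work goes in short steps, Python scripts to look and compute and a tool call to move; the robot and the scene stay as the last step left them, time stands still between calls to the robot, and variables do not carry over. Pictures are saved under pics/ and viewed, at most 10 in all, crops included, and the job is handed in when it is done.

```bash
mkdir -p pics; ls
```

Run:
```python
from workcell import *
import cv2,numpy as np
for n in("top","side"):
    f=grab_frame(n); cv2.imwrite(f"pics/{n}0.png",f["image"][:,:,::-1]); np.save(f"pics/{n}0.npy",f,allow_pickle=True)
    print(n,f["fx"],f["fy"],f["cx"],f["cy"],f["k1"]);print(np.round(f["cam_to_world"],3))
s=observe();print(s["t"],s["tcp_pos"],np.round(s["orientation"],3),tcp_to_tips,s["finger_gap"])
```

```text
pics
top 611.5071054490526 611.5071054490526 322.2704179785438 230.43414219751716 -0.027452080353134165
[[-0.131 -0.97   0.203  0.437]
 [-0.991  0.13  -0.021  0.04 ]
 [-0.006 -0.204 -0.979  1.166]
 [ 0.     0.     0.     1.   ]]
side 501.7971361714967 501.7971361714967 322.88020839072874 235.15795224031766 0.01319453612884129
[[ 0.766 -0.33   0.551  0.088]
 [-0.642 -0.413  0.646 -0.603]
 [ 0.015 -0.849 -0.528  0.688]
 [ 0.     0.     0.     1.   ]]
0.1 [0.21453095 0.61281221 0.20460899] [[-0.944  0.33  -0.001]
 [ 0.33   0.944 -0.002]
 [-0.    -0.002 -1.   ]] 0.022 1.0016685691037643
```

View pics/top0.png

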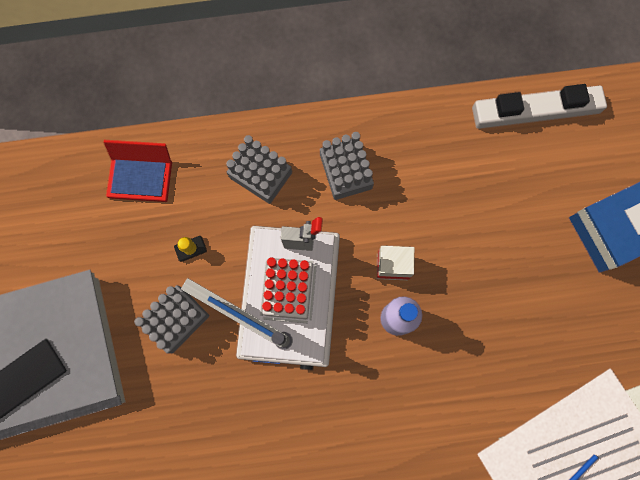

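View pics/side0.png

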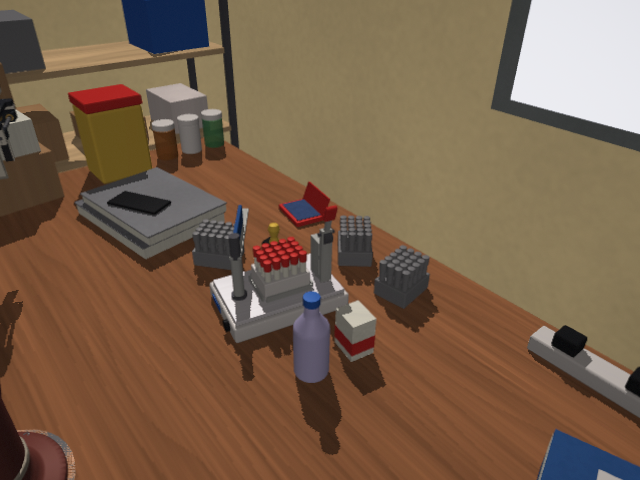

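The top view shows the rocker at about (288,295), with the strap hub at (283,340), the blue rib running from (208,298) to (280,338), the strap end at (185,285) and the red lever pad at (317,226). The red-capped rack is at (287,286). The side view shows the strap end-on at (238,235) and the lever at (326,235).

Possible confusions:
- **Rack:** grey racks at (259,168), (347,165) and (172,320) are excluded. The target is the red-capped one at (287,286).
- **Red lever:** the red case at (140,165) and the red caps are excluded. The lever is at (317,226).
- **Blue rib:** the bottle cap at (409,312) and the blue case are excluded.

Create h.py:
```python
import cv2,numpy as np
def ray(f,px):
    K=np.array([[f["fx"],0,f["cx"]],[0,f["fy"],f["cy"]],[0,0,1]])
    n=cv2.undistortPoints(np.array(px,float).reshape(-1,1,2),K,np.array([f["k1"],0,0,0]))[:,0]
    T=f["cam_to_world"]; return T[:3,3],np.c_[n,np.ones(len(n))]@T[:3,:3].T
def onz(f,px,z):
    o,d=ray(f,px); return o+d*((z-o[2])/d[:,2])[:,None]
def tri(f,p,g,q):
    o,d=ray(f,[p]);a,b=ray(g,[q]);d,b=d[0],b[0]
    s=np.linalg.lstsq(np.c_[d,-b],a-o,rcond=None)[0]
    P,Q=o+s[0]*d,a+s[1]*b; return (P+Q)/2,np.linalg.norm(P-Q)
def masks(f):
    h=cv2.cvtColor(f["image"],cv2.COLOR_RGB2HSV);H,S,V=cv2.split(h)
    red=((H<6)|(H>174))&(S>190)&(V>110)
    blue=(H>100)&(H<120)&(S>130)&(V>60)
    white=(S<40)&(V>150)
    return red,blue,white
def win(m,x0,x1,y0,y1):
    w=np.zeros(m.shape,np.uint8);w[y0:y1,x0:x1]=m[y0:y1,x0:x1];return w
```

Run:
```python
from h import *
f=np.load("pics/top0.npy",allow_pickle=True).item();g=np.load("pics/side0.npy",allow_pickle=True).item()
r,b,w=masks(f);R,B,W=masks(g)
def blobs(m,mina=8):
    n,_,st,c=cv2.connectedComponentsWithStats(m);return [(np.round(c[i],1),st[i].tolist()) for i in range(1,n) if st[i,4]>=mina]
caps=blobs(win(r,255,315,250,320));C=np.array([c for c,_ in caps]);print(len(C))
P=onz(f,C,.13)[:,:2];m=P.mean(0);rc=cv2.minAreaRect(P.astype(np.float32));print("caps",m,rc)
print("lever top",blobs(win(r,295,330,212,245)));print("lever side",blobs(win(R,305,345,210,300)))
bl=win(b,200,290,290,345);ys,xs=np.nonzero(bl);q=onz(f,np.c_[xs,ys],.184)[:,:2]
print("rib n",len(q));v=cv2.fitLine(q.astype(np.float32),cv2.DIST_HUBER,0,.01,.01).ravel();print(v);t=(q-v[2:])@v[:2];print(v[2:]+v[:2]*t.min(),v[2:]+v[:2]*t.max(),np.ptp(t))
print("hub", onz(f,[[283,340]],.188))
for n,p,z in(("tip",[188,286],.144),("corn",[251,228],.045),("corn",[338,233],.045),("corn",[328,362],.045),("corn",[238,357],.045),("stamp",[186,245],.05),("carton",[397,260],.085),("bottle",[409,312],.17),("rack",[172,320],.085)):print(n,onz(f,[p],z)[0].round(3))
a=cv2.resize(f["image"][205:375,170:350],None,fx=4,fy=4,interpolation=cv2.INTER_CUBIC)[:600]
c=cv2.resize(f["image"][215:365,180:345],None,fx=4,fy=4,interpolation=cv2.INTER_CUBIC);cv2.imwrite("pics/crop1.png",c[:,:,::-1])
c=cv2.resize(g["image"][195:345,200:360],None,fx=4,fy=4,interpolation=cv2.INTER_CUBIC);cv2.imwrite("pics/crop2.png",c[:,:,::-1])
```

```text
20
caps [0.5657928 0.0917716] ((0.565873384475708, 0.09174871444702148), (0.05713328346610069, 0.07611096650362015), 77.39869689941406)
lever top [(array([316.2, 224.6]), [311, 217, 11, 17, 137])]
lever side [(array([313.5, 218. ]), [305, 215, 17, 7, 29])]
rib n 301
[0.6020751  0.79843944 0.51962686 0.16689394]
[0.48445326 0.12024862] [0.55543832 0.21438517] 0.11790067514720633
hub [[0.4727858  0.10299534 0.188     ]]
tip [0.584 0.254 0.144]
corn [0.691 0.147 0.045]
corn [ 0.66  -0.013  0.045]
corn [0.429 0.037 0.045]
corn [0.459 0.196 0.045]
stamp [0.674 0.27  0.05 ]
carton [ 0.59  -0.109  0.085]
bottle [ 0.491 -0.103  0.17 ]
rack [0.536 0.299 0.085]
```

View pics/crop1.png

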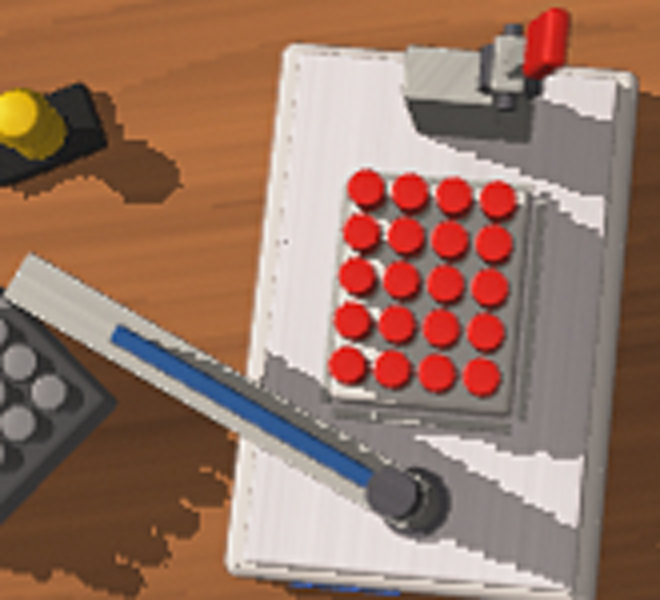

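View pics/crop2.png

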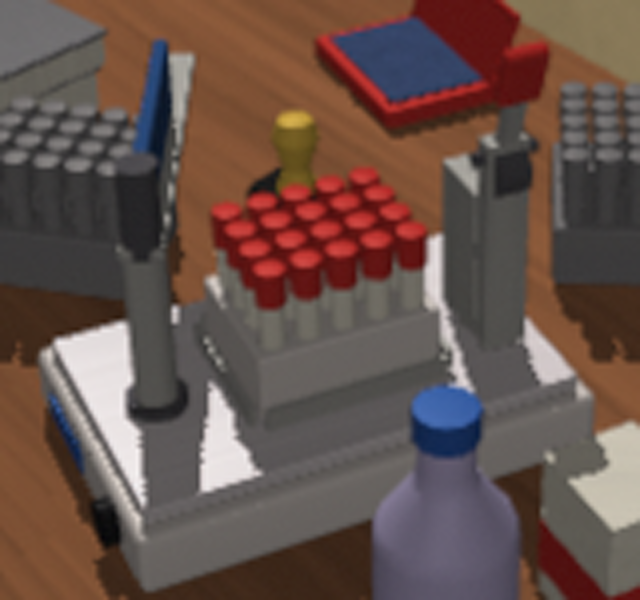

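The crops confirm it. The blue rib is on the grey strap and rises to the dark hub. The red pad sits on the latch post at about (317,225) in the top view and (330,213) in the side view. The rocker is at about (0.560, 0.092) with yaw -0.213, and the strap is at about 1.14 rad. I'll approach the rib's open side with closed fingers.

Run:
```python
from h import *
f=np.load("pics/top0.npy",allow_pickle=True).item();g=np.load("pics/side0.npy",allow_pickle=True).item()
P,e=tri(f,[316.2,224.6],g,[330.5,213]);c,s=np.cos(-.213),np.sin(-.213);R=np.array([[c,-s],[s,c]]);C=np.array([.56,.092])
l=R.T@(P[:2]-C);print(P,e,"rocker",l,"ang",np.arctan2(-.03-l[1],P[2]-.162),np.hypot(-.03-l[1],P[2]-.162))
print(onz(f,[[278.7,338]],.188),C+R@[-.085,0])
```

```text
[0.64477379 0.02726863 0.214844  ] 0.0003616812383772945 rocker [ 0.09654176 -0.04534793] ang 0.2826617705282846 0.05502769554156276
[[0.47676433 0.10935499 0.188     ]] [0.4769209  0.10996841]
```

Request:
drive_effector --motion '[{"dx": -0.0397,"dy": -0.0281},{"dx": -0.0397,"dy": -0.0281},{"dx": -0.0397,"dy": -0.0281},{"dx": -0.0397,"dy": -0.0281},{"dx": -0.0397,"dy": -0.0281}]' --finger_gap 0 --grip_force 20

```text
t: 0.72
tcp_pos: [0.3563, 0.4136, 0.2053]
orientation: [[-0.944, 0.33, -0.0], [0.33, 0.944, -0.001], [0.0, -0.001, -1.0]]
wrist_force: [0.4, 0.1, -0.1]
finger_gap: 0.514
finger_force: 0.0
```

Request:
drive_effector --motion '[{"dx": -0.0397,"dy": -0.0281},{"dx": -0.0397,"dy": -0.0281},{"dx": -0.0397,"dy": -0.0281},{"dx": -0.0397,"dy": -0.0281},{"dx": -0.0397,"dy": -0.0281}]'

```text
t: 1.35
tcp_pos: [0.4971, 0.2156, 0.2053]
orientation: [[-0.944, 0.33, -0.001], [0.33, 0.944, -0.0], [0.001, -0.0, -1.0]]
wrist_force: [0.2, -0.4, 0.5]
finger_gap: 0.012
finger_force: 0.0
```

Request:
drive_effector --motion '[{"yaw": -9},{"yaw": -9},{"yaw": -9},{"yaw": -9},{"yaw": -9}]'

```text
t: 1.98
tcp_pos: [0.4962, 0.2168, 0.2052]
orientation: [[-0.899, -0.438, -0.001], [-0.438, 0.899, -0.001], [0.001, -0.0, -1.0]]
wrist_force: [-0.6, -0.3, 0.3]
finger_gap: 0.004
finger_force: 0.0
```

Request:
drive_effector --motion '[{"yaw": -9},{"yaw": -9},{"yaw": -9},{}]'

```text
t: 2.48
tcp_pos: [0.4964, 0.2167, 0.2052]
orientation: [[-0.608, -0.794, -0.001], [-0.794, 0.608, -0.0], [0.001, 0.001, -1.0]]
wrist_force: [0.5, 0.0, -1.1]
finger_gap: 0.001
finger_force: 0.0
```

Request:
drive_effector --motion '[{"dz": 0.015},{"dz": 0.014},{"dy": -0.012},{"dy": -0.012},{"dy": -0.005}]'

```text
t: 3.1
tcp_pos: [0.5212, 0.1983, 0.1769]
orientation: [[-0.608, -0.794, 0.001], [-0.794, 0.608, -0.0], [-0.0, -0.001, -1.0]]
wrist_force: [-0.6, 0.2, 0.1]
finger_gap: 0.002
finger_force: 0.0
```

Request:
drive_effector --motion '[{"dx": -0.0017,"dy": -0.0098,"yaw": 5.7},{"dx": -0.0017,"dy": -0.0098,"yaw": 5.7},{"dx": -0.0017,"dy": -0.0098,"yaw": 5.7},{}]'

```text
t: 3.6
tcp_pos: [0.5454, 0.1824, 0.1769]
orientation: [[-0.813, -0.582, 0.001], [-0.582, 0.813, -0.0], [-0.001, -0.001, -1.0]]
wrist_force: [0.3, 0.9, 0.7]
finger_gap: 0.003
finger_force: 0.0
```

Run:
```python
from workcell import *
import cv2
cv2.imwrite("pics/top1.png",cv2.resize(grab_frame("top")["image"][205:375,150:350],None,fx=3,fy=3)[:,:,::-1])
```

```text
(no output)
```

View pics/top1.png

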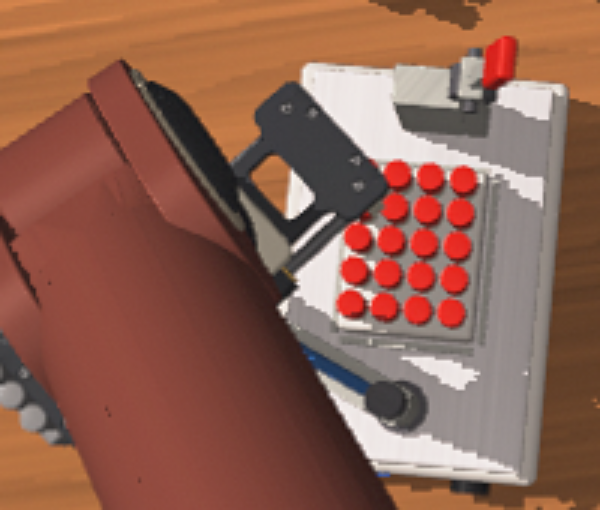

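The fingers are on the rib's open side. The rib shows at (300–370, 345–390) and is starting to swing. I'll continue along the arc.

Request:
drive_effector --motion '[{"dx": -0.0017,"dy": -0.0098,"yaw": 5.7},{"dx": -0.0017,"dy": -0.0098,"yaw": 5.7},{"dx": -0.0017,"dy": -0.0098,"yaw": 5.7},{"dx": -0.0017,"dy": -0.0098,"yaw": 5.7},{}]'

```text
t: 4.28
tcp_pos: [0.5684, 0.1512, 0.1768]
orientation: [[-0.975, -0.223, 0.0], [-0.223, 0.975, -0.0], [-0.0, -0.0, -1.0]]
wrist_force: [-0.1, 0.6, -0.1]
finger_gap: 0.005
finger_force: 0.0
```

Request:
drive_effector --motion '[{"dx": -0.0017,"dy": -0.0098,"yaw": 5.7},{"dx": -0.0017,"dy": -0.0098,"yaw": 5.7},{"dx": -0.0017,"dy": -0.0098,"yaw": 5.7},{}]'

```text
t: 4.78
tcp_pos: [0.5768, 0.1231, 0.1767]
orientation: [[-0.997, 0.072, -0.0], [0.072, 0.997, -0.0], [0.0, -0.0, -1.0]]
wrist_force: [-0.8, -0.3, 0.1]
finger_gap: 0.005
finger_force: 0.0
```

Run:
```python
from workcell import *
import cv2,numpy as np
s=observe();c,n=np.cos(-.213),np.sin(-.213);print("rocker",np.array([[c,n],[-n,c]])@(s["tcp_pos"][:2]-[.56,.092]))
a=[cv2.resize(grab_frame(k)["image"][y:y+190,x:x+190],None,fx=2.1,fy=2.1) for k,y,x in(("top",195,170),("side",175,190))]
cv2.imwrite("pics/both2.png",np.hstack(a)[:,:,::-1])
```

```text
rocker [0.00979215 0.0339822 ]
```

View pics/both2.png

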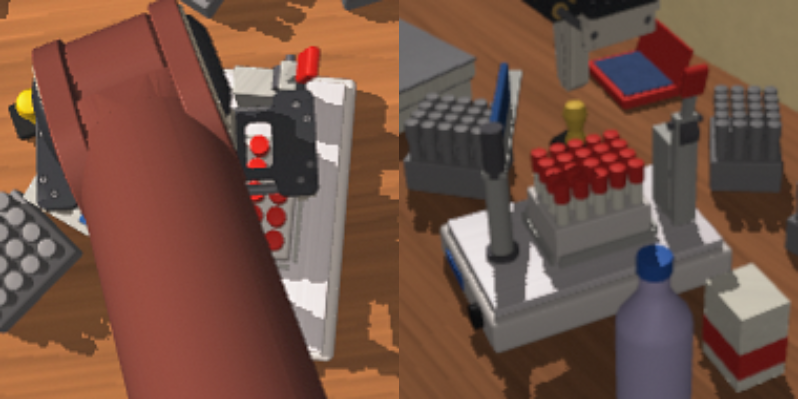

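The strap has not moved: the side view shows it as it was, with a finger visible at crop (572,80), well away from the strap. I'll compare the commanded tip with the image.

Add to h.py:
```python
def proj(f,P):
    T=np.linalg.inv(f["cam_to_world"]);q=(np.atleast_2d(P)@T[:3,:3].T)+T[:3,3];n=q[:,:2]/q[:,2:]
    n=n*(1+f["k1"]*(n**2).sum(1,keepdims=True));return n*f["fx"]+[f["cx"],f["cy"]]
```

Run:
```python
from h import *
from workcell import *
s=observe();p=np.array(s["tcp_pos"]);z=np.array(s["orientation"])[:,2];g=grab_frame("side")
print(p,proj(g,[p+z*.022,p,p-z*.06]))
print(tcp_to_tips, s["finger_gap"])
cv2.imwrite("pics/side3.png",cv2.resize(g["image"][100:300,170:400],None,fx=3,fy=3)[:,:,::-1])
```

```text
[0.57662008 0.12430087 0.17669346] [[273.21483678 230.68367362]
 [272.81386954 221.34638189]
 [271.66918006 194.74786023]]
0.022 0.0076276185679690885
```

View pics/side3.png

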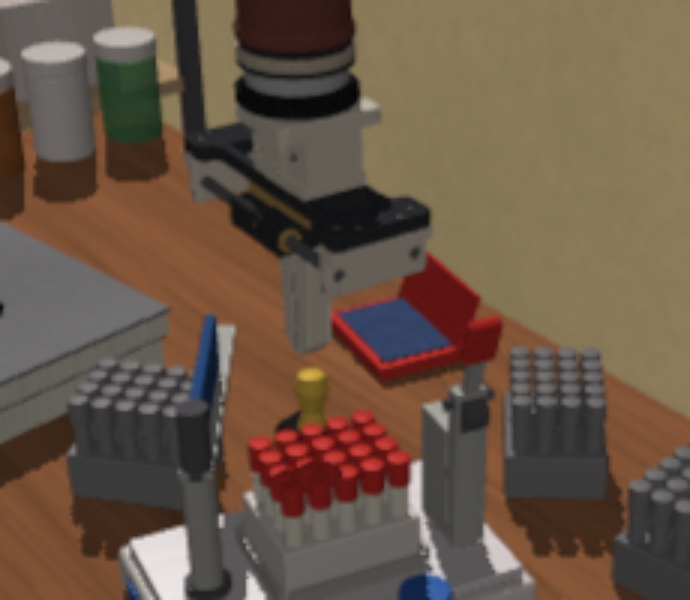

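Run:
```python
from h import *
from workcell import *
f=grab_frame("top");g=np.load("pics/side0.npy",allow_pickle=True).item()
s=observe();p=np.array(s["tcp_pos"]);R=np.array(s["orientation"])
P,e=tri(f,[320,240.2],g,[313.3,169.3]);print(P,e,"tool",R.T@(P-p))
P,e=tri(f,[321.4,285.5],g,[275,180]);print(P,e,"tool",R.T@(P-p))
cv2.imwrite("pics/top4.png",cv2.resize(f["image"][190:340,170:350],None,fx=4,fy=4)[:,:,::-1])
```

```text
[0.59954694 0.0258183  0.31928802] 0.0017661108145368338 tool [-0.02984759 -0.09645325 -0.142737  ]
[0.53109967 0.03534883 0.31621023] 0.010068360738226137 tool [ 0.03910612 -0.0918653  -0.13962744]
```

View pics/top4.png

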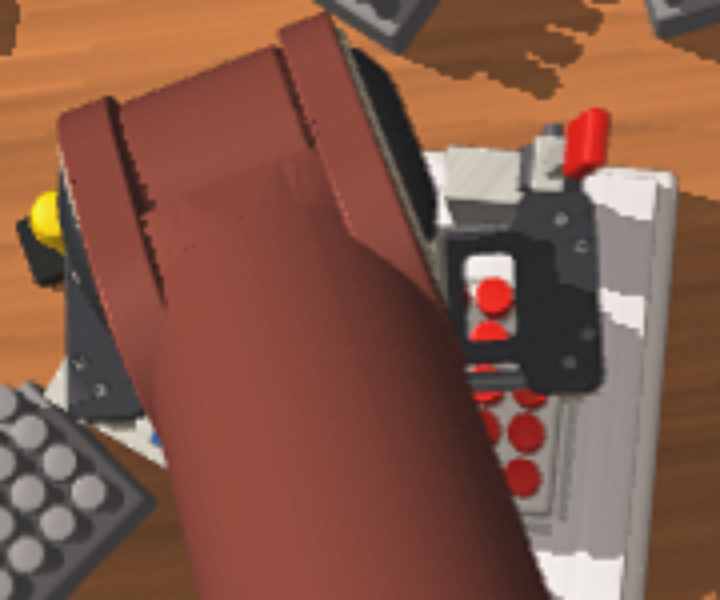

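Triangulating the gripper plate's corners agrees with its xy. Both the body and the tips sit about 34 mm higher than the reported z implies, so the tips were at about 0.19 and passed over the rib. I'll back out along the arc and come in lower.

Request:
drive_effector --motion '[{"dz": -0.012},{"dx": 0.0027,"dy": 0.0096,"yaw": -5.7},{"dx": 0.0027,"dy": 0.0096,"yaw": -5.7},{"dx": 0.0027,"dy": 0.0096,"yaw": -5.7},{"dx": 0.0027,"dy": 0.0096,"yaw": -5.7}]'

```text
t: 5.6
tcp_pos: [0.5637, 0.1611, 0.1896]
orientation: [[-0.947, -0.321, 0.001], [-0.321, 0.947, 0.0], [-0.001, 0.0, -1.0]]
wrist_force: [-0.4, -0.2, 0.2]
finger_gap: 0.007
finger_force: 0.0
```

Request:
drive_effector --motion '[{"dx": 0.0027,"dy": 0.0096,"yaw": -5.7},{"dx": 0.0027,"dy": 0.0096,"yaw": -5.7},{"dx": 0.0027,"dy": 0.0096,"yaw": -5.7},{"dx": 0.0027,"dy": 0.0096,"yaw": -5.7},{"dx": 0.0027,"dy": 0.0096,"yaw": -5.7}]'

```text
t: 6.22
tcp_pos: [0.5283, 0.1955, 0.1896]
orientation: [[-0.679, -0.734, 0.001], [-0.734, 0.679, 0.0], [-0.001, -0.001, -1.0]]
wrist_force: [-0.7, -1.1, 0.2]
finger_gap: 0.006
finger_force: 0.0
```

Request:
drive_effector --motion '[{"dx": 0.0027,"dy": 0.0096,"yaw": -5.7},{"dy": 0.02},{"dy": 0.01},{}]'

```text
t: 6.72
tcp_pos: [0.4947, 0.2188, 0.189]
orientation: [[-0.605, -0.797, 0.0], [-0.797, 0.605, 0.0], [-0.0, -0.0, -1.0]]
wrist_force: [0.1, -0.2, -0.2]
finger_gap: 0.006
finger_force: 0.0
```

Run:
```python
from h import *
from workcell import *
s=observe();p=np.array(s["tcp_pos"]);R=np.array(s["orientation"]);print("tool rel pivot",R.T@(p-[.4768,.1097,p[2]]))
f=grab_frame("side");cv2.imwrite("pics/side5.png",cv2.resize(f["image"][100:300,150:380],None,fx=3,fy=3)[:,:,::-1])
print(proj(f,[p+[0,0,.012],p+[0,0,-.022]]))
```

```text
tool rel pivot [-9.77402129e-02  5.17084438e-02  3.26356788e-05]
[[211.84556192 205.1516158 ]
 [213.54100462 219.74635308]]
```

View pics/side5.png

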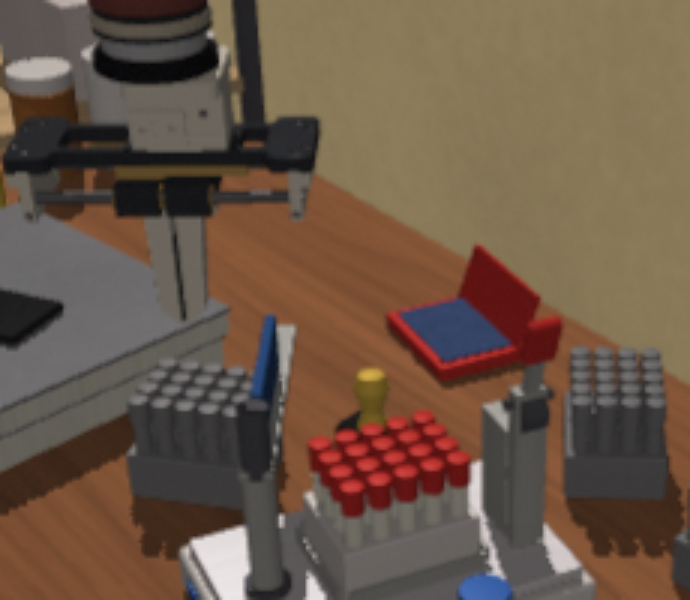

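The closed tips are at crop (180,318), i.e. pixel (210,206). That matches the prediction with the +34 mm offset (212,205). Descending by 43 mm.

Request:
drive_effector --motion '[{"dz": 0.022},{"dz": 0.021},{"dy": -0.014},{"dy": -0.014},{"dy": -0.005}]'

```text
t: 7.4
tcp_pos: [0.5237, 0.1965, 0.1464]
orientation: [[-0.608, -0.794, 0.002], [-0.794, 0.608, 0.0], [-0.002, -0.001, -1.0]]
wrist_force: [-0.4, -0.0, 0.9]
finger_gap: 0.011
finger_force: 0.4
```

Request:
drive_effector --motion '[{"dx": -0.0017,"dy": -0.0098,"yaw": 5.7},{"dx": -0.0017,"dy": -0.0098,"yaw": 5.7},{"dx": -0.0017,"dy": -0.0098,"yaw": 5.7},{}]'

```text
t: 7.9
tcp_pos: [0.5475, 0.1807, 0.1462]
orientation: [[-0.813, -0.582, 0.001], [-0.582, 0.813, -0.0], [-0.001, -0.001, -1.0]]
wrist_force: [-0.8, 0.0, -0.5]
finger_gap: 0.004
finger_force: 0.0
```

Run:
```python
from h import *
from workcell import *
f=grab_frame("side");cv2.imwrite("pics/side6.png",cv2.resize(f["image"][100:300,150:380],None,fx=3,fy=3)[:,:,::-1])
```

```text
(no output)
```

View pics/side6.png

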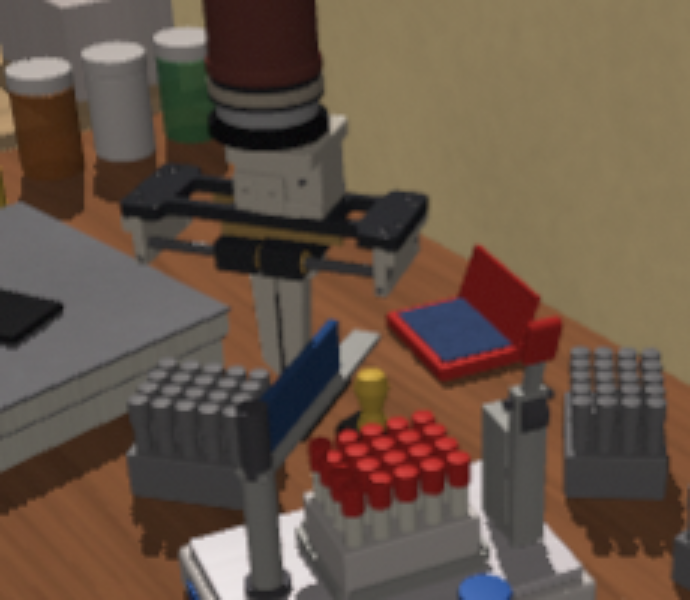

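The strap now swings with the finger behind the rib, at crop (285,365). I have used my picture views, so the rest is by measurement. Continuing the arc towards the rest.

Request:
drive_effector --motion '[{"dx": -0.0017,"dy": -0.0098,"yaw": 5.7},{"dx": -0.0017,"dy": -0.0098,"yaw": 5.7},{"dx": -0.0017,"dy": -0.0098,"yaw": 5.7},{"dx": -0.0017,"dy": -0.0098,"yaw": 5.7},{}]'

```text
t: 8.57
tcp_pos: [0.5705, 0.1495, 0.1459]
orientation: [[-0.975, -0.223, 0.0], [-0.223, 0.975, -0.0], [-0.0, -0.0, -1.0]]
wrist_force: [-0.1, -0.2, 0.2]
finger_gap: 0.005
finger_force: 0.0
```

Request:
drive_effector --motion '[{"dx": -0.0017,"dy": -0.0098,"yaw": 5.7},{"dx": -0.0017,"dy": -0.0098,"yaw": 5.7},{"dx": -0.0017,"dy": -0.0098,"yaw": 5.7},{}]'

```text
t: 9.07
tcp_pos: [0.579, 0.1213, 0.1458]
orientation: [[-0.997, 0.072, 0.0], [0.072, 0.997, -0.0], [-0.0, -0.0, -1.0]]
wrist_force: [0.3, 0.6, -0.7]
finger_gap: 0.006
finger_force: 0.0
```

Create rib.py:
```python
from h import *
from workcell import *
s=observe();p=np.array(s["tcp_pos"]);c,n=np.cos(-.213),np.sin(-.213);M=np.array([[c,n],[-n,c]])
print("tcp rocker",M@(p[:2]-[.56,.092]),"z",p[2],"wrist",s["wrist_force"])
for k,(x0,x1,y0,y1) in (("top",(200,325,200,350)),("side",(225,330,190,260))):
    f=grab_frame(k);m=win(masks(f)[1],x0,x1,y0,y1);ys,xs=np.nonzero(m)
    if len(xs)<10: print(k,"few",len(xs));continue
    q=onz(f,np.c_[xs,ys],.184 if k=="top" else .164)[:,:2];q=(q-[.56,.092])@M.T
    v=cv2.fitLine(q.astype(np.float32),cv2.DIST_HUBER,0,.01,.01).ravel();print(k,len(xs),"strap",np.arctan(v[1]/v[0]),"at x=0 y=",v[3]-v[2]*v[1]/v[0],"x",q[:,0].min(),q[:,0].max())
    if k=="side":
        h=[proj(f,np.r_[[.56,.092]+M.T@[-.085+r*np.cos(a),r*np.sin(a)],.184])[0].round(1).tolist() for a in (0,.1,.2) for r in (.130,)]
        print("rib end px for 0,.1,.2:",h,"blue right end",xs.max(),ys[xs==xs.max()].min())
```

```bash
python3 rib.py
```

```text
tcp rocker [0.01235346 0.03263766] z 0.14579066153209133 wrist [ 0.32483599  0.62687174 -0.74355918]
top few 0
side 374 strap 0.3689373 at x=0 y= 0.022650126 x -0.07809508603373656 0.055150422688260946
rib end px for 0,.1,.2: [[296.2, 222.2], [293.2, 219.3], [289.6, 216.6]] blue right end 293 230
```

Request:
drive_effector --motion '[{"dx": -0.0017,"dy": -0.0098,"yaw": 5.7},{"dx": -0.0008,"dy": -0.0040,"yaw": 2.4},{}]'

```text
t: 9.55
tcp_pos: [0.58, 0.1087, 0.1457]
orientation: [[-0.977, 0.212, 0.0], [0.212, 0.977, 0.001], [0.0, 0.001, -1.0]]
wrist_force: [-0.8, 1.9, -0.1]
finger_gap: 0.002
finger_force: 1.0
```

```bash
python3 rib.py
```

```text
tcp rocker [0.01599691 0.02057868] z 0.1457057677764749 wrist [-0.83214185  1.93925989 -0.11235348]
top few 0
side 866 strap 0.12435114 at x=0 y= 0.0030172793 x -0.07924254170885002 0.055660532189761754
rib end px for 0,.1,.2: [[296.2, 222.2], [293.2, 219.3], [289.6, 216.6]] blue right end 296 224
```

Request:
drive_effector --motion '[{"dy": -0.002},{}]'

```text
t: 9.9
tcp_pos: [0.58, 0.1087, 0.1458]
orientation: [[-0.977, 0.212, 0.001], [0.212, 0.977, 0.004], [-0.0, 0.004, -1.0]]
wrist_force: [1.5, 6.0, -0.6]
finger_gap: 0.006
finger_force: 2.9
```

```bash
python3 rib.py
```

```text
tcp rocker [0.01601559 0.02059774] z 0.14578144333546655 wrist [ 1.5337097   6.04983057 -0.60537539]
top few 0
side 865 strap 0.08813539 at x=0 y= 0.0030986848 x -0.07924254170885002 0.055660532189761754
rib end px for 0,.1,.2: [[296.2, 222.2], [293.2, 219.3], [289.6, 216.6]] blue right end 296 224
```

The strap is on its stop: more push gives more force with no motion, and the rib end is at (296,224) against a predicted (296,222) for angle 0. I'll push once more to seat it, back off, rise and check.

Request:
drive_effector --motion '[{"dy": -0.003},{}]'

```text
t: 10.25
tcp_pos: [0.58, 0.1088, 0.1459]
orientation: [[-0.978, 0.21, 0.003], [0.21, 0.978, 0.008], [-0.001, 0.009, -1.0]]
wrist_force: [2.1, 8.8, -1.6]
finger_gap: 0.002
finger_force: 4.7
```

Request:
drive_effector --motion '[{"dy": 0.012},{"dy": 0.013},{"dz": -0.05},{"dz": -0.05},{}]'

```text
t: 10.88
tcp_pos: [0.5873, 0.1269, 0.2503]
orientation: [[-0.977, 0.215, 0.01], [0.215, 0.977, 0.001], [-0.009, 0.003, -1.0]]
wrist_force: [-0.7, -1.1, -0.3]
finger_gap: 0.003
finger_force: 0.0
```

Add to rib.py:
```python
f=grab_frame("side");m=win(masks(f)[1],225,330,190,260);ys,xs=np.nonzero(m)
t=np.array([[x,ys[xs==x].min()-.5] for x in np.unique(xs)]);q=(onz(f,t,.184)[:,:2]-[.56,.092])@M.T
q=q[(q[:,0]>-.06)&(q[:,0]<.04)];v=np.polyfit(q[:,0],q[:,1],1);print("top edge",len(q),"strap",np.arctan(v[0]),"y at pivot",np.polyval(v,-.085),"y at x=.04",np.polyval(v,.04))
```

```bash
python3 rib.py
```

```text
tcp rocker [0.019349   0.03988223] z 0.25033161734031595 wrist [-0.73283598 -1.13351621 -0.28696782]
top 84 strap 0.054627445 at x=0 y= -0.0008650104 x -0.013069932870890819 0.043869936022283555
side 909 strap 0.16609386 at x=0 y= 0.005001764 x -0.07924254170885002 0.055660532189761754
rib end px for 0,.1,.2: [[296.2, 222.2], [293.2, 219.3], [289.6, 216.6]] blue right end 296 224
top edge 48 strap -0.014205444810038789 y at pivot 0.002911447588767093 y at x=.04 0.0011356475369147057
```

The strap reads 0 ± 0.02, with the rib line through y≈0–1 mm. Now the lever: go to rocker (95, 40), descend so the tips are at about 0.200, and push towards -y.

Request:
drive_effector --motion '[{"dx": -0.038},{"dx": -0.038},{"dz": 0.031},{"dz": 0.031},{}]'

```text
t: 11.65
tcp_pos: [0.6556, 0.11, 0.1789]
orientation: [[-0.977, 0.215, -0.01], [0.215, 0.977, -0.002], [0.009, -0.004, -1.0]]
wrist_force: [-0.3, -0.2, -0.1]
finger_gap: 0.005
finger_force: 0.0
```

Request:
drive_effector --motion '[{"dy": -0.015},{"dy": -0.015},{"dy": -0.015},{"dy": -0.015},{}]'

```text
t: 12.28
tcp_pos: [0.6456, 0.05, 0.1841]
orientation: [[-0.976, 0.217, 0.0], [0.217, 0.976, -0.001], [-0.001, -0.0, -1.0]]
wrist_force: [0.7, -0.3, -0.1]
finger_gap: 0.005
finger_force: 0.0
```

Create lev.py:
```python
from h import *
from workcell import *
s=observe();p=np.array(s["tcp_pos"]);c,n=np.cos(-.213),np.sin(-.213);M=np.array([[c,n],[-n,c]])
print("tcp rocker",M@(p[:2]-[.56,.092]),"z",p[2],"wrist",s["wrist_force"])
W=lambda l,z:np.r_[[.56,.092]+M.T@l,z]
for k in("top","side"):
    f=grab_frame(k);r=masks(f)[0];ex=[proj(f,W([.095,-.03-.055*np.sin(a)],.162+.055*np.cos(a)))[0].round(1).tolist() for a in(.283,.9,1.2,1.5)]
    e=np.array(ex).astype(int);m=win(r,e[:,0].min()-12,e[:,0].max()+20,e[:,1].min()-14,e[:,1].max()+14)
    n_,_,st,ce=cv2.connectedComponentsWithStats(m);print(k,"expected .283,.9,1.2,1.5",ex,[(ce[i].round(1).tolist(),int(st[i,4])) for i in range(1,n_) if st[i,4]>10])
```

```bash
python3 lev.py
```

```text
tcp rocker [ 0.09252417 -0.02291606] z 0.1841139804646408 wrist [ 0.65134975 -0.32955366 -0.08111816]
top expected .283,.9,1.2,1.5 [[316.2, 225.4], [333.4, 229.2], [338.3, 231.4], [340.2, 233.5]] []
side expected .283,.9,1.2,1.5 [[329.7, 213.2], [336.4, 228.2], [338.3, 236.6], [339.0, 244.6]] []
```

```bash
sed -i 's/r=masks(f)\[0\]/h=cv2.cvtColor(f["image"],cv2.COLOR_RGB2HSV);r=((h[...,0]<8)|(h[...,0]>172))\&(h[...,1]>150)\&(h[...,2]>40)/' lev.py; python3 lev.py
```

```text
tcp rocker [ 0.09224822 -0.02083745] z 0.18380079172116082 wrist [-0.05964964  0.24054456 -0.40173749]
top expected .283,.9,1.2,1.5 [[316.2, 225.4], [333.4, 229.2], [338.3, 231.4], [340.2, 233.5]] []
side expected .283,.9,1.2,1.5 [[329.7, 213.2], [336.4, 228.2], [338.3, 236.6], [339.0, 244.6]] [([329.1, 214.5], 186)]
```

Request:
drive_effector --motion '[{"dy": -0.013},{"dy": -0.013},{}]'

```text
t: 12.85
tcp_pos: [0.6399, 0.0251, 0.1839]
orientation: [[-0.976, 0.216, -0.0], [0.216, 0.976, -0.001], [-0.0, -0.001, -1.0]]
wrist_force: [0.3, 1.0, 0.8]
finger_gap: 0.01
finger_force: 0.6
```

```bash
python3 lev.py
```

```text
tcp rocker [ 0.09226395 -0.04854086] z 0.1838911381406303 wrist [0.28642115 0.97464345 0.79423932]
top expected .283,.9,1.2,1.5 [[316.2, 225.4], [333.4, 229.2], [338.3, 231.4], [340.2, 233.5]] []
side expected .283,.9,1.2,1.5 [[329.7, 213.2], [336.4, 228.2], [338.3, 236.6], [339.0, 244.6]] [([319.0, 205.8], 64), ([319.2, 218.2], 34), ([334.9, 223.6], 105)]
```

Request:
drive_effector --motion '[{"dy": -0.013},{"dy": -0.013},{}]'

```text
t: 13.32
tcp_pos: [0.6342, -0.0024, 0.1839]
orientation: [[-0.976, 0.218, -0.0], [0.218, 0.976, -0.003], [-0.0, -0.003, -1.0]]
wrist_force: [0.8, 0.2, 2.4]
finger_gap: 0.009
finger_force: 0.6
```

```bash
python3 lev.py
```

```text
tcp rocker [ 0.09246006 -0.07660817] z 0.18393050060847124 wrist [0.81398714 0.2339979  2.35142442]
top expected .283,.9,1.2,1.5 [[316.2, 225.4], [333.4, 229.2], [338.3, 231.4], [340.2, 233.5]] []
side expected .283,.9,1.2,1.5 [[329.7, 213.2], [336.4, 228.2], [338.3, 236.6], [339.0, 244.6]] [([321.4, 208.5], 198), ([338.1, 232.9], 80)]
```

The lever is following, at about 1.1 rad (pad at (338,233)). Now press down on it.

Request:
drive_effector --motion '[{"dz": 0.008},{"dz": 0.008},{}]'

```text
t: 13.8
tcp_pos: [0.6339, 0.0011, 0.1664]
orientation: [[-0.977, 0.215, -0.002], [0.215, 0.977, -0.0], [0.002, -0.001, -1.0]]
wrist_force: [1.0, 0.2, -1.0]
finger_gap: 0.004
finger_force: 0.0
```

Request:
drive_effector --motion '[{"dz": 0.004},{"dz": 0.003},{}]'

```text
t: 14.18
tcp_pos: [0.6343, 0.0014, 0.1601]
orientation: [[-0.977, 0.215, -0.001], [0.215, 0.977, 0.0], [0.001, 0.0, -1.0]]
wrist_force: [-1.3, 0.2, -0.2]
finger_gap: 0.004
finger_force: 0.1
```

```bash
python3 lev.py
```

```text
tcp rocker [ 0.09178627 -0.07288684] z 0.16011578946333155 wrist [-1.30427202  0.19465076 -0.16043988]
top expected .283,.9,1.2,1.5 [[316.2, 225.4], [333.4, 229.2], [338.3, 231.4], [340.2, 233.5]] []
side expected .283,.9,1.2,1.5 [[329.7, 213.2], [336.4, 228.2], [338.3, 236.6], [339.0, 244.6]] [([320.6, 211.5], 138), ([339.7, 243.9], 123)]
```

Request:
drive_effector --motion '[{"dz": 0.002},{"dz": 0.001},{}]'

```text
t: 14.65
tcp_pos: [0.6344, 0.0018, 0.1577]
orientation: [[-0.977, 0.214, -0.0], [0.214, 0.977, 0.001], [0.0, 0.001, -1.0]]
wrist_force: [-1.2, 0.8, 2.4]
finger_gap: 0.004
finger_force: 1.5
```

Request:
drive_effector --motion '[{"dz": 0.002},{"dz": 0.001},{}]'

```text
t: 15.02
tcp_pos: [0.6345, 0.0018, 0.1574]
orientation: [[-0.977, 0.214, 0.001], [0.214, 0.977, 0.001], [-0.001, 0.001, -1.0]]
wrist_force: [-5.1, 0.0, 13.2]
finger_gap: 0.004
finger_force: 6.7
```

```bash
python3 lev.py
```

```text
tcp rocker [ 0.09189458 -0.0723925 ] z 0.15737557425740864 wrist [-5.05757912  0.04650408 13.2444159 ]
top expected .283,.9,1.2,1.5 [[316.2, 225.4], [333.4, 229.2], [338.3, 231.4], [340.2, 233.5]] []
side expected .283,.9,1.2,1.5 [[329.7, 213.2], [336.4, 228.2], [338.3, 236.6], [339.0, 244.6]] [([320.4, 212.2], 127), ([339.9, 245.3], 128)]
```

The lever is on its hard stop: 13 N with no motion, pad at (340,245) against an expected (339,244.6). I'll lift straight up, move clear, and check the final state.

Request:
drive_effector --motion '[{"dz": -0.03},{"dz": -0.05},{"dz": -0.05},{"dz": -0.05},{}]'

```text
t: 15.75
tcp_pos: [0.637, 0.001, 0.3393]
orientation: [[-0.977, 0.215, 0.011], [0.215, 0.977, -0.0], [-0.01, 0.002, -1.0]]
wrist_force: [0.5, 0.6, -0.1]
finger_gap: 0.005
finger_force: 0.0
```

Request:
drive_effector --motion '[{"dy": 0.06},{"dy": 0.06},{"dy": 0.06},{"dy": 0.06},{"dy": 0.06}]'

```text
t: 16.38
tcp_pos: [0.6991, 0.2958, 0.3327]
orientation: [[-0.977, 0.215, -0.002], [0.215, 0.977, -0.001], [0.001, -0.001, -1.0]]
wrist_force: [1.1, -0.4, 0.1]
finger_gap: 0.006
finger_force: 0.0
```

Request:
drive_effector --motion '[{"dy": 0.06},{"dy": 0.05},{},{}]'

```text
t: 16.88
tcp_pos: [0.7182, 0.3987, 0.3305]
orientation: [[-0.977, 0.215, 0.004], [0.215, 0.977, 0.001], [-0.004, 0.002, -1.0]]
wrist_force: [1.7, 0.3, 0.7]
finger_gap: 0.004
finger_force: 0.0
```

```bash
python3 lev.py; python3 rib.py
```

Run:
```python
from h import *
from workcell import *
f=grab_frame("top");f0=np.load("pics/top0.npy",allow_pickle=True).item()
d=np.abs(f["image"].astype(int)-f0["image"]).max(2)
for n,(x0,x1,y0,y1) in dict(carton=(375,418,243,282),bottle=(380,425,295,335),stamp=(173,208,232,262),rackL=(135,178,285,352)).items():print(n,(d[y0:y1,x0:x1]>40).mean().round(3))
P=[]
for g in (f0,f):
    n,_,st,c=cv2.connectedComponentsWithStats(win(masks(g)[0],255,315,250,320));print([(c[i].round(1).tolist()) for i in range(1,n) if st[i,4]>40])
```

```text
tcp rocker [0.08978806 0.33317219] z 0.3305103753939912 wrist [1.69545735 0.31005774 0.66061926]
top expected .283,.9,1.2,1.5 [[316.2, 225.4], [333.4, 229.2], [338.3, 231.4], [340.2, 233.5]] [([340.0, 233.6], 282)]
side expected .283,.9,1.2,1.5 [[329.7, 213.2], [336.4, 228.2], [338.3, 236.6], [339.0, 244.6]] [([321.7, 208.3], 207), ([339.2, 244.5], 151)]
tcp rocker [0.09037808 0.33218079] z 0.33420983284534245 wrist [ 0.37522787 -0.15377407  0.61030502]
top 329 strap -0.009742944 at x=0 y= 0.0007388147 x -0.07422569075112227 0.04373909146591362
side 860 strap 0.1811738 at x=0 y= 0.0041842894 x -0.07924254170885002 0.055660532189761754
rib end px for 0,.1,.2: [[296.2, 222.2], [293.2, 219.3], [289.6, 216.6]] blue right end 296 224
top edge 49 strap -0.037154570965528835 y at pivot 0.002328718236542821 y at x=.04 -0.0023177414181624672
carton 0.128
bottle 0.34
stamp 0.0
rackL 0.0
[[271.1, 261.5], [282.0, 262.6], [293.1, 263.5], [303.9, 264.6], [269.9, 272.6], [281.1, 273.5], [292.1, 274.4], [303.0, 275.5], [268.7, 283.6], [279.9, 284.5], [291.0, 285.6], [302.0, 286.6], [267.6, 294.8], [278.8, 295.6], [290.0, 296.6], [301.0, 297.7], [266.5, 305.9], [277.5, 306.9], [288.8, 307.9], [300.0, 308.9]]
[[271.1, 261.5], [304.0, 264.5], [269.8, 272.6], [302.9, 275.5], [268.7, 283.6], [301.9, 286.6], [267.6, 294.6], [300.8, 297.7], [266.4, 305.9], [299.8, 308.8]]
```

Strap, lever and rack caps are as they should be. Bottle and carton pixels changed, probably because of shadow; I'll check them by blob positions.

Run:
```python
from h import *
from workcell import *
for k,wb,wc in(("top",(385,430,295,335),(378,420,243,282)),("side",(295,330,290,310),(330,380,300,360))):
  for g in (np.load(f"pics/{k}0.npy",allow_pickle=True).item(),grab_frame(k)):
    h=cv2.cvtColor(g["image"],cv2.COLOR_RGB2HSV)
    for n,m,w in(("cap",(h[...,0]>100)&(h[...,0]<122)&(h[...,1]>140),wb),("carton",((h[...,1]<70)&(h[...,2]>110)) if k=="top" else ((h[...,0]<6)|(h[...,0]>174))&(h[...,1]>190),wc)):
      y,x=np.nonzero(win(m,*w));print(k,n,len(x),x.mean().round(1),y.mean().round(1),x.min(),x.max(),y.min(),y.max())
```

```text
top cap 253 408.2 311.8 399 417 303 320
top carton 930 396.5 259.6 378 413 246 274
top cap 257 408.0 311.7 399 417 303 320
top carton 931 396.6 259.8 379 413 246 274
side cap 245 311.2 299.9 303 319 292 308
side carton 387 354.1 343.0 335 374 326 354
side cap 246 311.3 300.0 303 319 292 308
side carton 385 354.1 342.9 335 374 326 354
```

The bystanders haven't moved; the change was only shadow. Handing in.

```bash
python3 -c "
from workcell import *
print(sign_off())"
```

```text
the job is handed in; nothing more can be done
None
```

The rack is clamped: the strap lies fully across it on its rest (angle about 0) and the cam lever was then pushed down to its stop (about 1.5 rad). The rack, bottle, stamp and carton did not move, the arm finished clear, and the job was handed in at about 17 s.

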